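Coaster out of the organiser and under the mug

TASK

Press on top of the dark metal coaster in the organiser's lower tier and slide it forward against the little lip on the ledge; then pick it up by its two exposed sides and put it down on the bare desk. Take it again by its two short ends, lower it (do not drop it) flat between the cheeks of the mug stand, and lift the mug over by its rim or handle and set it upright in the middle of the coaster. Leave the jar, the webcam clip and the note block where they are, and let go of everything at the end.

Things in the scene. Friction and masses are not known exactly. Their poses are not given: they have to be found in the camera images.
- coaster: Loose flat dark metal coaster with two brass lines along its length: 70 (x) x 60 (y) x 10 mm, about 0.12 kg. Origin: centre of its underside, z up. Starts flat on the organiser's lower deck, x front to back, its front 46 to 56 mm not covered by the upper tier, rails 3 mm from its long sides. Friction on the waxed deck about 0.25; fingertips pressed on it with 6 to 15 N drag it along.
- organiser: Fixed two-tier wooden organiser. Origin: centre of its footprint at desk height; x points from its open front to its back, so the coaster comes out to -x. Lower deck top z = 12 mm, reaching to x = -112. Bay rails: inner faces y = +-33, 8 mm thick, tops z = 24, from x = -54 backward; the bay is closed at x = 34. In front of x = -54 the deck is a wall-free ledge 170 mm wide.
- lip (a point): Top centre of the stop lip at the front of the organiser's ledge, organiser x = -104, z = 26 mm. The lip is 56 mm wide, 8 mm thick, its back face at organiser x = -100: a coaster drawn against it has its centre at organiser x = -65 and its front 46 mm clear of the rails, where its sides can be gripped.
- tier_edge (a point): Middle of the top front edge of the organiser's upper tier, organiser x = 0, z = 72 mm. The tier is a board 280 mm wide (y), underside at z = 62, top at z = 72, going back to x = 130, where a back panel rises to z = 100 mm.
- stand: Fixed wooden mug stand. Origin: centre of its footprint at desk height. Base 60 (x) x 100 (y), floor 12 mm high. Two cheeks 60 mm long run along x, inner faces at y = +-33, upright to 24 mm above the desk, then flaring out to a top at 33 mm; both x ends are open. The coaster fits only with its x along the stand's x (either way round), overhanging 5 mm at each end; its underside is then at z = 12 mm.
- mug: Loose white enamel mug with blue rim and handle, empty, upright on the desk: 58 mm outer diameter, 68 tall, wall 3 mm, about 0.14 kg. Origin: centre of its underside, z up. The handle, a loop of 8 mm bar on its +y side, reaches 53 mm from the axis between 23 and 60 mm height and clears the stand's cheeks once the mug stands on the seated coaster (underside then 22 mm above the desk).
- jar: Small glass candy jar with wire latch and lid, 60 mm diameter, 72 mm tall, loose on the organiser's upper tier. Origin: centre of its underside. Leave alone.
- clip: White plastic webcam cover clip, 30 x 44 x 18 mm, loose on the organiser's upper tier. Origin: centre of its underside. Leave alone.
- notes: Yellow block of notes, 75 x 75 x 30 mm, loose on the desk at the right. Origin: centre of its underside. Leave alone.
- phone_clamp: Grey aluminium phone clamp on a round foot 90 mm across, about 185 mm tall, fixed at the left. Origin: centre of its foot. An obstacle only.
Not all that is in view belongs to the job. Leave any pink look-alike of the mug alone.

How it is judged:
By the outcome, as a careful person would: the job done as asked, in the order asked, and still so for the second after the job is handed in, with the robot touching nothing.
It also fails if it takes over 72 s, if anything falls off the work surface, if the arm or the gripper's body presses on something with over 40 N, if the wrist force passes 120 N, or if a joint passes its speed limit or range.

ROBOT

A 6-joint arm with a two-finger parallel gripper is mounted at the origin on the work surface. World frame = base frame: x ahead of the robot, y to its left, z up, the work surface at z = 0. Lengths are in m, angles in rad, forces in N, time in s.
With the tool pointing down it reaches from about 0.375 to 0.9 m from the base axis. Payload 3.1 kg.
Tool frame: the origin (TCP) lies at the centre of the arm's flange, where the gripper is bolted on; the fingertips stand 173 mm ahead of it and the grasp point (between the pads) lies 155 mm ahead of it; z points along the fingers, x is the direction in which the jaws open and shut, and the axes are right-handed (so a half turn about z gives the same grasp; the last joint's range is limited). The gripper opens to 85 mm and grips with 20 to 120 N. Pads are 22 mm wide; open, the fingers measure 114 mm over their backs; the gripper's body (76 mm by 85 mm) begins 54 mm behind the grasp point. The pads swing forward as they close: fully open they stand 13 mm farther back than shut.
Start: joints at [1.165, 0.527, 1.433, -0, 1.181, -0.178], TCP at [0.141, 0.609, 0.405] pointing down, gripper open.
Joint ranges: [-3.08, 3.08], [-0.75, 2.2], [0.22, 2.44], [-1.43, 4.57], [0, 2.65], [-2.85, 2.85]. Speed limits (rad/s): [2.79, 2.79, 3.14, 3.14, 3.14, 3.14].

INTERFACE

Orientations are given as a unit quaternion [x, y, z, w].
In Python, from station import manip gives the robot as it stands.
- The arm moves only by the shell command python3 -m jog 'ROWS' [OPENING] [FORCE]. ROWS is JSON, a list that holds one entry, the list of rows, each a list of 4 numbers: the shift along the world's x, y, z in mm, then the turn about the world's z in degrees. A call has exactly 8 rows; each row shifts and turns the commanded pose from where the row before left it; what a row does not reach is not made up. A row lasts 1/8 s, in which the tool goes at most 62.5 mm and 10.7 degrees, less where a joint would pass 70% of its speed; a pose out of reach is approached as far as the arm can. A call is refused whole if a number of a shift passes 62.5 or a number of a turn 10.7, either way. A call with a gripper value outside its range is refused whole. OPENING is the opening in per cent of the stroke, from 0 (shut) to 100 (fully open), set as the call begins (- or left out, the last holds). The fingers move at their own pace and stop on an object; FORCE is the grip in N (left out, the last holds). Time passes only in rows, so rows that do not move let the fingers close, or fill a call up. It gives the time, the measured TCP pose, the force and the opening at its end, in the units of the state.
- manip.sense(): the state, without advancing time (a new reading comes with each control period).
- manip.snapshot(name): name is "side" or "top" or "wrist"; returns the picture (420x560x3 uint8, red, green, blue); there is no depth.
- manip.camera_info(name): a dict with "fx", "fy", "cx", "cy" (pixels), "k1" (the pictures are not rectified: a ray, as slopes to the right and down, at radius r is drawn at 1 + k1 r^2 times it, then the intrinsics apply), "R" (3x3) and "t" (3): a world point X has camera coordinates R X + t. Camera axes: x right, y down, z forward; pixel columns grow to the right and rows downward; lengths in m; the calibration is good to about 2 mm. A picture is of the moment at which its call begins: read the wrist's pose just before it. camera_info takes no time and is no camera call; for the wrist camera it gives the pose at the moment of the call.
- manip.sign_off(): hands the job in, once; it reports no verdict.
The state is a dict: "t": time; "q": joint angles; "qd": joint speeds; "tau": joint torques, N m; "tcp_pos": TCP position; "tool_rot": TCP orientation; "force": force on the tool from outside, world axes, zero at the start; "ft_torque": the same for the moment, N m; "finger_gap": opening from 0.0 (shut) to 1.0 (fully open).
Only numpy, scipy, OpenCV 4.12 (cv2) and the standard library are available. Lean on these libraries where they do the work, as an engineer would, in place of code of your own. Each camera call takes 0.05 s, during which the arm holds its last target. There are 200 camera calls.

## Working session

There is one attempt and no reset: what is moved stays moved. The work goes in short steps, Python scripts to look and compute and a shell command to move; the robot and the scene stay as the last step left them, time stands still between calls to the robot, and variables do not carry over. Pictures are saved under pics/ and viewed, about 8 in all and at most 12, crops included, and the job is handed in when it is done.

```bash
ls; mkdir -p pics
python3 - <<'E'
from station import manip
import cv2,numpy as np
for n in ("top","side"):
    im=manip.snapshot(n); cv2.imwrite(f"pics/{n}0.png",im[:,:,::-1])
    c=manip.camera_info(n); print(n,{k:np.round(v,4).tolist() for k,v in c.items()})
s=manip.sense();print(s["t"],s["tcp_pos"],s["tool_rot"],s["finger_gap"],s["force"])
E
```

```text
pics
top {'fx': 388.5622, 'fy': 388.5622, 'cx': 281.7952, 'cy': 209.6009, 'k1': 0.0266, 'R': [[-0.0002, -1.0, -0.0009], [-0.9978, 0.0002, -0.0662], [0.0662, 0.0009, -0.9978]], 't': [0.0112, 0.586, 1.0731]}
side {'fx': 397.1007, 'fy': 397.1007, 'cx': 277.8568, 'cy': 207.8612, 'k1': -0.013, 'R': [[0.9988, -0.0496, -0.0032], [-0.0327, -0.6054, -0.7952], [0.0375, 0.7944, -0.6063]], 't': [-0.5675, 0.0638, 1.0471]}
0.1 [0.14097876 0.60857769 0.40381141] [ 7.82890671e-01  6.22158512e-01 -8.77580694e-04  4.61171056e-04] 1.0028281913525303 [-0.20540541  0.60263114  0.2343192 ]
```

View pics/top0.png

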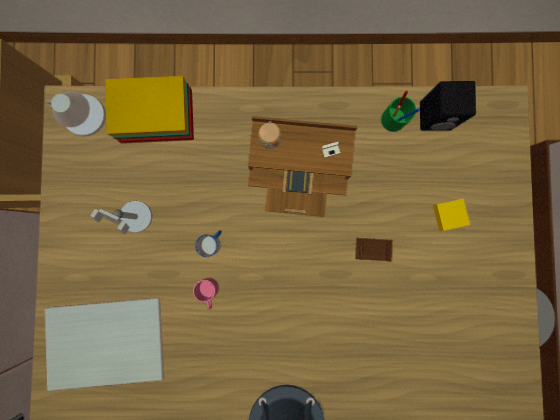

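View pics/side0.png

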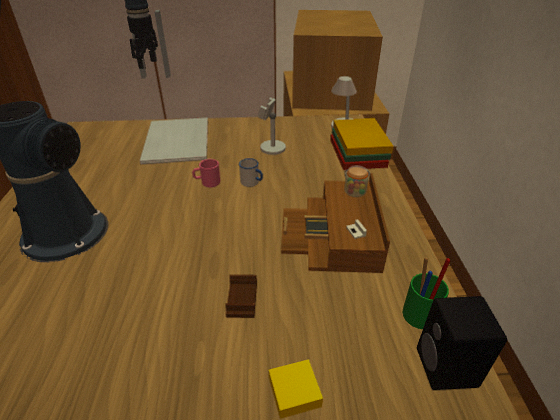

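Top view: organiser at about (300,165) with the coaster at (298,181) and the lip at (296,211). The stand is at (374,250), the mug at (207,245) with its handle toward (219,234), and the pink look-alike at (205,290). Next is an enlarged crop for measuring.

```bash
cat > h.py <<'E'
from station import manip
import cv2,numpy as np
def cam(n):
    c=manip.camera_info(n); return {k:(np.array(v) if k in"Rt" else v) for k,v in c.items()}
def w(c,u,v,z):
    x,y=(u-c["cx"])/c["fx"],(v-c["cy"])/c["fy"]; a,b=x,y
    for _ in range(20):
        s=1+c["k1"]*(a*a+b*b); a,b=x/s,y/s
    R,t=c["R"],c["t"]; C=-R.T@t; d=R.T@np.array([a,b,1]); return (C+d*(z-C[2])/d[2])*1000
def px(c,P):
    p=c["R"]@(np.array(P)/1000)+c["t"]; a,b=p[:2]/p[2]; s=1+c["k1"]*(a*a+b*b)
    return c["fx"]*a*s+c["cx"],c["fy"]*b*s+c["cy"]
def st():
    s=manip.sense(); q=s["tool_rot"]
    from scipy.spatial.transform import Rotation as Ro
    M=Ro.from_quat(q).as_matrix()
    return s["t"],np.round(np.array(s["tcp_pos"])*1000,1),"jaw yaw",round(np.degrees(np.arctan2(M[1,0],M[0,0])),2),"tz",np.round(M[:,2],3),"F",np.round(s["force"],1),"gap",round(s["finger_gap"],3),"q",np.round(s["q"],2)
E
python3 - <<'E'
from h import *
im=cv2.imread("pics/top0.png")
a=cv2.resize(im[110:225,240:365],None,fx=5,fy=5,interpolation=cv2.INTER_CUBIC)
b=cv2.resize(im[225:270,345:405],None,fx=5,fy=5,interpolation=cv2.INTER_CUBIC)
m=cv2.resize(im[222:267,190:235],None,fx=5,fy=5,interpolation=cv2.INTER_CUBIC)
o=np.zeros((575+0,800,3),np.uint8); o[:575,:500*0+625]=a[:575]; o=o[:575]
o[0:225,575:800]=m; o[350:575,500:800]=b
cv2.imwrite("pics/crop0.png",o); print(st())
E
```

```text
(0.1, array([141. , 608.6, 403.8]), 'jaw yaw', np.float64(76.95), 'tz', array([-0.001, -0.002, -1.   ]), 'F', array([-0.2,  0.6,  0.2]), 'gap', 1.003, 'q', array([ 1.16,  0.53,  1.43,  0.  ,  1.18, -0.18]))
```

View pics/crop0.png

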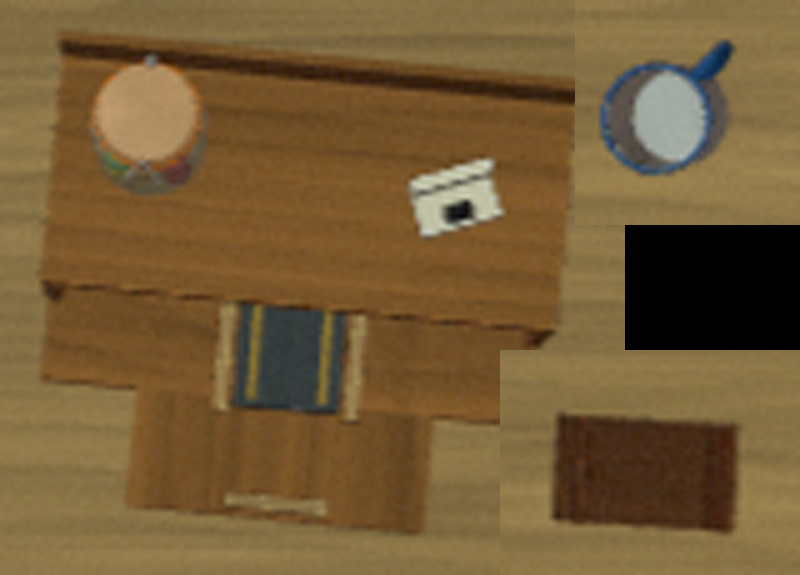

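Run:
```python
from h import *
c=cam("top"); cc=lambda p,o,q,z: w(c,q[0]+(p[0]-o[0]+.5)/5-.5,q[1]+(p[1]-o[1]+.5)/5-.5,z)[:2]
A=lambda p,z:cc(p,(0,0),(240,110),z)
def ln(n,a,b): d=b-a; print(n,a.round(1),b.round(1),"mid",((a+b)/2).round(1),"len",np.hypot(*d).round(1),"ang(y-axis rel)",np.degrees(np.arctan2(-d[0]*-1,-d[1])).round(2))
ln("lip",A((226,500),26),A((326,511),26))
ln("tier",A((40,283),72),A((555,330),72))
ln("coasterfront",A((232,406),22),A((340,413),22))
ln("ledgefront",A((125,507),12),A((422,532),12))
M=lambda p,z:cc(p,(575,0),(190,222),z)
print("mug",M((656.5,117.5),68).round(1),"rimL",M((601,117.5),68).round(1),"R",M((712,117.5),68).round(1),"handle",M((724,48),56).round(1))
S=lambda p,z:cc(p,(500,350),(345,225),z)
P=[S(p,33) for p in((558,415),(738,424),(733,530),(553,520))]
ln("st back",P[0],P[1]); ln("st front",P[3],P[2]); print("stand ctr",np.mean(P,0).round(1), "depth",np.hypot(*(P[0]-P[3])))
```

```text
lip [-1137.7   180.6] [-995.9 1463.8] mid [-1066.8   822.2] len 1291.0 ang(y-axis rel) 173.69
tier [-12199.8  -6348.3] [-10445.8  12586.3] mid [-11322.8   3119. ] len 19015.7 ang(y-axis rel) 174.71
coasterfront [-1890.7   218.8] [-1814.2  1385.7] mid [-1852.4   802.2] len 1169.4 ang(y-axis rel) 176.25
ledgefront [-169.6 -482.6] [ -28.7 1184. ] mid [-99.2 350.7] len 1672.5 ang(y-axis rel) 175.17
mug [  2167.4 -13052.6] rimL [  2165.1 -14949.9] R [  2169.3 -11153.9] handle [  -78.6 -8835.6]
st back [ 693.6 6064.2] [ 838.  8993.3] mid [ 765.8 7528.7] len 2932.7 ang(y-axis rel) 177.18
st front [2399.  5959.3] [2556.3 8877.1] mid [2477.6 7418.2] len 2922.1 ang(y-axis rel) 176.91
stand ctr [1621.7 7473.5] depth 1708.6126275868407
```

```bash
sed -i 's/(z-C\[2\])/(z\/1000-C[2])/' h.py
python3 - <<'E'
from h import *
c=cam("top"); cc=lambda p,o,q,z: w(c,q[0]+(p[0]-o[0]+.5)/5-.5,q[1]+(p[1]-o[1]+.5)/5-.5,z)[:2]
A=lambda p,z:cc(p,(0,0),(240,110),z)
def ln(n,a,b):
    d=b-a; print(n,a.round(1),b.round(1),"mid",((a+b)/2).round(1),"len",np.hypot(*d).round(1),"yaw",np.degrees(np.arctan2(d[0],-d[1])).round(2))
ln("lip",A((226,500),26),A((326,511),26))
ln("tier",A((40,283),72),A((555,330),72))
ln("coasterfront",A((232,406),22),A((340,413),22))
ln("ledgefront",A((125,507),12),A((422,532),12))
M=lambda p,z:cc(p,(575,0),(190,222),z)
print("mug",M((656.5,117.5),68).round(1),"rimL",M((601,117.5),68).round(1),"R",M((712,117.5),68).round(1),"handle",M((724,48),56).round(1))
S=lambda p,z:cc(p,(500,350),(345,225),z)
P=[S(p,33) for p in((558,415),(738,424),(733,530),(553,520))]
ln("st back",P[0],P[1]); ln("st front",P[3],P[2]); print("stand ctr",np.mean(P,0).round(1), "depth",np.hypot(*(P[0]-P[3])))
E
```

```text
lip [585.5   2.7] [579.4 -53.2] mid [582.4 -25.3] len 56.2 yaw -6.31
tier [699.7 103.1] [ 674. -174.] mid [686.9 -35.4] len 278.3 yaw -5.29
coasterfront [638.8  -0.8] [634.8 -61.5] mid [636.8 -31.2] len 60.9 yaw -3.75
ledgefront [582.5  59.7] [ 568.3 -108.2] mid [575.4 -24.2] len 168.6 yaw -4.83
mug [487.9 213.5] rimL [487.9 243. ] R [487.9 183.9] handle [525.  179.9]
st back [ 507.6 -194.3] [ 502.7 -293.2] mid [ 505.1 -243.7] len 99.0 yaw -2.82
st front [ 450.  -190.7] [ 444.7 -289.2] mid [ 447.3 -240. ] len 98.6 yaw -3.09
stand ctr [ 476.2 -241.9] depth 57.676644093178545
```

Fits agree with the model: organiser origin ≈ (686.5,-35), yaw ≈ -5.2°. Coaster front is at organiser x ≈ -50, the stand is at (476,-242) with yaw -3°, and the mug is at (488,213.5) with its handle at -42°. Moving above the press point.

```bash
python3 -m jog '[[[32,-40,0,1],[32,-40,0,1],[32,-40,0,1],[32,-40,0,1],[32,-40,0,1],[32,-40,0,1],[32,-40,0,1],[32,-40,0,1]]]' 0 40; python3 -m jog '[[[32,-40,0,0],[32,-40,0,0],[32,-40,0,0],[32,-40,0,0],[32,-40,0,0],[32,-40,0,0],[32,-40,0,0],[32,-40,0,0]]]'
python3 -m jog '[[[0,0,-25,0],[0,0,-25,0],[0,0,-25,0],[0,0,-25,0],[0,0,-20,0],[0,0,-10,0],[0,0,0,0],[0,0,0,0]]]'
python3 - <<'E'
from h import *
c=cam("wrist"); im=manip.snapshot("wrist")[:,:,::-1].copy(); print(st()); cv2.imwrite("pics/w1.png",im)
np.set_printoptions(suppress=True)
for P in [(637,-31,22),(582.4,-25.3,26),(687,-35.4,72)]: print(P,np.round(px(c,P)))
E
```

```text
t: 1.1
tcp_pos: [0.3979, 0.2874, 0.4045]
tool_rot: [0.737, 0.675, -0.0, -0.0]
force: [1.3, 0.3, -0.4]
finger_gap: -0.001
t: 2.1
tcp_pos: [0.6538, -0.0326, 0.4041]
tool_rot: [0.738, 0.675, -0.0, -0.001]
force: [0.5, 0.1, 0.2]
finger_gap: -0.002
t: 3.1
tcp_pos: [0.6535, -0.0312, 0.2755]
tool_rot: [0.738, 0.675, 0.0, 0.001]
force: [0.7, 0.1, 0.7]
finger_gap: 0.002
(3.15, array([653.5, -31.2, 275.7]), 'jaw yaw', np.float64(84.95), 'tz', array([ 0.002, -0.   , -1.   ]), 'F', array([ 0.4,  0.8, -0. ]), 'gap', -0.003, 'q', array([-0.22,  0.72,  1.46,  0.  ,  0.96, -1.7 ]))
(637, -31, 22) [270. 200.]
(582.4, -25.3, 26) [271. 115.]
(687, -35.4, 72) [270. 307.]
```

View pics/w1.png

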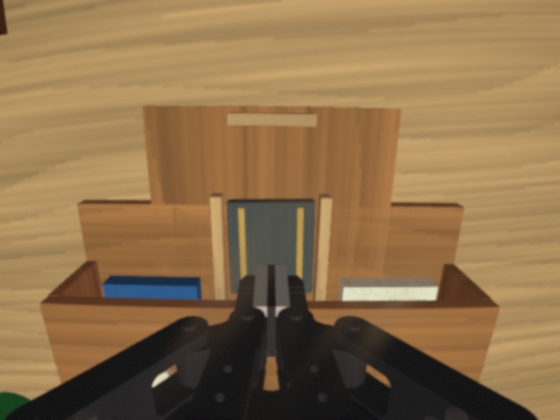

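Wrist view: the coaster front edge (271,200) and lip (272,119) lie within 4 px of prediction, and the yaw is aligned. Lowering to press.

```bash
python3 -m jog '[[[3,0,-15,0],[0,0,-20,0],[0,0,-20,0],[0,0,-13,0],[0,0,-6,0],[0,0,-2,0],[0,0,0,0],[0,0,0,0]]]'; python3 -m jog '[[[0,0,-1,0],[0,0,-1,0],[0,0,-1,0],[0,0,0,0],[0,0,0,0],[0,0,0,0],[0,0,0,0],[0,0,0,0]]]'
```

```text
t: 4.15
tcp_pos: [0.6564, -0.0312, 0.1994]
tool_rot: [0.738, 0.675, 0.0, 0.001]
force: [-0.0, -0.2, -0.4]
finger_gap: 0.0
t: 5.15
tcp_pos: [0.6561, -0.0311, 0.1957]
tool_rot: [0.738, 0.675, 0.0, 0.0]
force: [-0.5, -0.2, 0.3]
finger_gap: 0.0
```

```bash
python3 -m jog '[[[0,0,-1,0],[0,0,0,0],[0,0,0,0],[0,0,0,0],[0,0,0,0],[0,0,0,0],[0,0,0,0],[0,0,0,0]]]'; python3 -m jog '[[[0,0,-0.7,0],[0,0,0,0],[0,0,0,0],[0,0,0,0],[0,0,0,0],[0,0,0,0],[0,0,0,0],[0,0,0,0]]]'
```

```text
t: 6.15
tcp_pos: [0.6561, -0.0311, 0.1955]
tool_rot: [0.738, 0.675, 0.0, 0.0]
force: [-1.5, -0.2, 6.5]
finger_gap: 0.005
t: 7.15
tcp_pos: [0.6561, -0.0311, 0.1955]
tool_rot: [0.738, 0.675, 0.0, 0.0]
force: [-2.5, 0.9, 8.1]
finger_gap: -0.004
```

```bash
python3 -m jog '[[[0,0,-0.5,0],[0,0,0,0],[-4,0.4,0,0],[-5,0.4,0,0],[-5,0.5,0,0],[-5,0.4,0,0],[-5,0.5,0,0],[0,0,0,0]]]'
python3 - <<'E'
from h import *
c=cam("wrist"); im=manip.snapshot("wrist")[:,:,::-1].copy(); cv2.imwrite("pics/w2.png",im[60:340,120:440]); np.set_printoptions(suppress=True)
for x in (-74,-100): print(np.round(px(c,(686.5+x*.996,-35-x*.0906,22))))
E
```

```text
t: 8.15
tcp_pos: [0.6336, -0.0294, 0.1955]
tool_rot: [0.738, 0.675, 0.002, 0.003]
force: [0.9, -0.8, 7.8]
finger_gap: -0.001
[271. 237.]
[271. 179.]
```

View pics/w2.png

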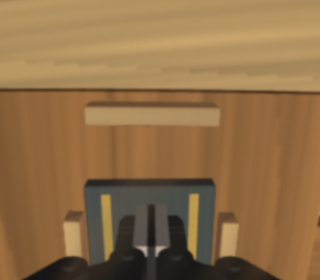

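The coaster follows: its front edge is at full-image row ~240, matching the 22.5 mm of travel. Continuing to the lip.

```bash
python3 -m jog '[[[-4,0.4,0,0],[-5,0.4,0,0],[-5,0.5,0,0],[-5,0.4,0,0],[-4,0.4,0,0],[-3,0.3,0,0],[0,0,0,0],[0,0,0,0]]]';python3 -m jog '[[[-1,0.1,0,0],[-1,0.1,0,0],[0,0,0,0],[0,0,0,0],[0,0,0,0],[0,0,0,0],[0,0,0,0],[0,0,0,0]]]'
python3 - <<'E'
from h import *
c=cam("wrist"); im=manip.snapshot("wrist")[:,:,::-1].copy(); cv2.imwrite("pics/w3.png",im[60:340,120:440]); np.set_printoptions(suppress=True)
print(np.round(px(c,(686.5+-100*.996,-35+100*.0906,22))))
E
```

```text
t: 9.2
tcp_pos: [0.608, -0.0271, 0.1955]
tool_rot: [0.738, 0.675, 0.002, 0.003]
force: [0.6, -0.3, 8.3]
finger_gap: 0.004
t: 10.2
tcp_pos: [0.6063, -0.0269, 0.1955]
tool_rot: [0.738, 0.675, 0.002, 0.003]
force: [2.0, 0.2, 7.2]
finger_gap: 0.0
[271. 239.]
```

View pics/w3.png

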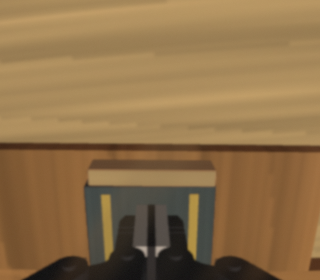

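The coaster front now touches the light lip (crop row ~186). One more nudge will confirm.

```bash
python3 -m jog '[[[-1,0.1,0,0],[-1,0.1,0,0],[-1,0.1,0,0],[0,0,0,0],[0,0,0,0],[0,0,0,0],[0,0,0,0],[0,0,0,0]]]'
```

```text
t: 11.25
tcp_pos: [0.6037, -0.0267, 0.1955]
tool_rot: [0.738, 0.675, 0.003, 0.004]
force: [2.7, 0.0, 6.3]
finger_gap: 0.002
```

```bash
python3 -m jog '[[[0,0,10,0],[0,0,15,0],[3,-0.3,5,0],[3,-0.3,0,0],[0,0,0,0],[0,0,0,0],[0,0,0,0],[0,0,0,0]]]' 80 40
python3 - <<'E'
from h import *
c=cam("wrist"); print(st()); im=manip.snapshot("wrist")[:,:,::-1].copy(); cv2.imwrite("pics/w4.png",im); np.set_printoptions(suppress=True)
for x,y in((-100,30),(-100,-30)): print(np.round(px(c,(686.5+x*.996+y*.0906,-35-x*.0906+y*.996,22))))
E
```

```text
t: 12.25
tcp_pos: [0.607, -0.0267, 0.2233]
tool_rot: [0.738, 0.675, -0.0, -0.0]
force: [-0.6, 1.0, 0.0]
finger_gap: 0.798
(12.25, array([607. , -26.7, 223.3]), 'jaw yaw', np.float64(84.95), 'tz', array([-0.,  0., -1.]), 'F', array([-0.6,  1. ,  0. ]), 'gap', 0.798, 'q', array([-0.23,  0.75,  1.61, -0.  ,  0.79, -1.71]))
[327. 221.]
[212. 220.]
```

View pics/w4.png

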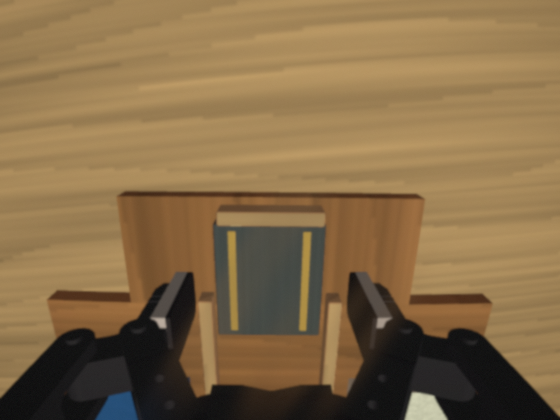

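The coaster is square against the lip (front corners (216,227) and (325,227)) and centred between the fingers. Lowering to grip.

```bash
python3 -m jog '[[[0,0,-15,0],[0,0,-14,0],[0,0,-8,0],[0,0,-2,0],[0,0,0,0],[0,0,0,0],[0,0,0,0],[0,0,0,0]]]'; python3 -m jog '[[[0,0,-1,0],[0,0,-1,0],[0,0,-1,0],[0,0,-1,0],[0,0,0,0],[0,0,0,0],[0,0,0,0],[0,0,0,0]]]'
```

```text
t: 13.3
tcp_pos: [0.6072, -0.0267, 0.1848]
tool_rot: [0.738, 0.675, 0.0, 0.0]
force: [0.3, 0.8, 0.2]
finger_gap: 0.797
t: 14.3
tcp_pos: [0.6071, -0.0266, 0.1806]
tool_rot: [0.738, 0.675, 0.0, 0.0]
force: [-0.5, -0.5, 0.5]
finger_gap: 0.799
```

```bash
python3 -m jog '[[[0,0,-1,0],[0,0,-1,0],[0,0,0,0],[0,0,0,0],[0,0,0,0],[0,0,0,0],[0,0,0,0],[0,0,0,0]]]'; python3 -m jog '[[[0,0,-1,0],[0,0,-1,0],[0,0,0,0],[0,0,0,0],[0,0,0,0],[0,0,0,0],[0,0,0,0],[0,0,0,0]]]'
```

```text
t: 15.3
tcp_pos: [0.6071, -0.0266, 0.1785]
tool_rot: [0.738, 0.675, 0.0, 0.0]
force: [0.1, -0.1, 0.0]
finger_gap: 0.801
t: 16.3
tcp_pos: [0.6071, -0.0266, 0.1782]
tool_rot: [0.738, 0.675, 0.0, 0.0]
force: [-2.6, -0.4, 10.2]
finger_gap: 0.798
```

Deck contact at TCP 178.2. Backing off and closing.

```bash
python3 -m jog '[[[0,0,3,0],[0,0,2,0],[0,0,0,0],[0,0,0,0],[0,0,0,0],[0,0,0,0],[0,0,0,0],[0,0,0,0]]]'; python3 -m jog '[[[0,0,0,0],[0,0,0,0],[0,0,0,0],[0,0,0,0],[0,0,0,0],[0,0,0,0],[0,0,0,0],[0,0,0,0]]]' 30 40
```

```text
t: 17.3
tcp_pos: [0.6071, -0.0267, 0.1815]
tool_rot: [0.738, 0.675, -0.0, 0.0]
force: [0.4, 0.2, 0.5]
finger_gap: 0.804
t: 18.3
tcp_pos: [0.6072, -0.0267, 0.1818]
tool_rot: [0.738, 0.675, 0.0, 0.0]
force: [-0.1, -0.4, 5.0]
finger_gap: 0.69
```

```bash
python3 -m jog '[[[0,0,2,0],[0,0,4,0],[0,0,8,0],[0,0,12,0],[0,0,16,0],[0,0,16,0],[0,0,6,0],[0,0,0,0]]]'
python3 - <<'E'
from h import *
print(st()); im=manip.snapshot("wrist")[:,:,::-1]; s=manip.snapshot("side")[:,:,::-1]
cv2.imwrite("pics/w5.png",np.hstack([im[150:420,100:440],cv2.resize(s[150:285,230:400],None,fx=2,fy=2)]))
E
```

```text
t: 19.3
tcp_pos: [0.6072, -0.0267, 0.2464]
tool_rot: [0.738, 0.675, 0.0, 0.001]
force: [0.3, 0.4, -1.6]
finger_gap: 0.686
(19.3, array([607.2, -26.7, 246.4]), 'jaw yaw', np.float64(84.95), 'tz', array([ 0.001, -0.   , -1.   ]), 'F', array([ 0.3,  0.4, -1.6]), 'gap', 0.686, 'q', array([-0.23,  0.71,  1.6 , -0.  ,  0.83, -1.71]))
```

View pics/w5.png

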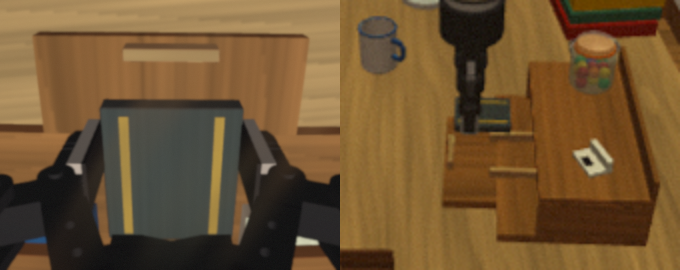

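Held level; the side view shows it clear of the lip. Carrying it to the desk and turning it to the stand's yaw.

```bash
python3 -m jog '[[[-10,-4,0,0.5],[-20,-9,0,0.5],[-25,-11,0,0.5],[-27,-12,0,0.5],[-25,-11,0,0.2],[-20,-9,0,0],[-11,-4,0,0],[-4,-1,0,0]]]';  python3 -m jog '[[[0,0,-10,0],[0,0,-18,0],[0,0,-18,0],[0,0,-14,0],[0,0,-9,0],[0,0,-4,0],[0,0,0,0],[0,0,0,0]]]'; python3 -m jog '[[[0,0,-1,0],[0,0,-1,0],[0,0,-1,0],[0,0,0,0],[0,0,0,0],[0,0,0,0],[0,0,0,0],[0,0,0,0]]]'
```

```text
t: 20.4
tcp_pos: [0.4645, -0.0879, 0.2454]
tool_rot: [0.725, 0.689, -0.0, -0.0]
force: [0.0, -0.1, -1.8]
finger_gap: 0.696
t: 21.4
tcp_pos: [0.4653, -0.0877, 0.1729]
tool_rot: [0.724, 0.689, 0.0, 0.0]
force: [0.0, 0.3, -1.9]
finger_gap: 0.69
t: 22.4
tcp_pos: [0.4651, -0.0877, 0.1697]
tool_rot: [0.725, 0.689, 0.0, 0.0]
force: [-0.2, 0.3, 4.5]
finger_gap: 0.689
```

```bash
python3 -m jog '[[[0,0,0,0],[0,0,0,0],[0,0,0,0],[0,0,0,0],[0,0,5,0],[0,0,15,0],[0,0,20,0],[0,0,15,0]]]' 100;  python3 -m jog '[[[0,0,0,-10],[3,0,0,-10],[4,0,0,-10],[4,-0.8,0,-10],[3.5,0,0,-10],[0,0,0,-10],[0,0,0,-10],[0,0,0,-10]]]'; python3 -m jog '[[[0,0,0,-10],[0,0,0,0],[0,0,0,0],[0,0,0,0],[0,0,0,0],[0,0,0,0],[0,0,0,0],[0,0,0,0]]]'
python3 - <<'E'
from h import *
c=cam("wrist"); print(st()); im=manip.snapshot("wrist")[:,:,::-1]; cv2.imwrite("pics/w6.png",im)
# dark coaster segmentation
print([np.round(px(c,(480+a,-88.5+b,10))) for a,b in((35,30),(35,-30),(-35,-30),(-35,30))])
E
```

```text
t: 23.4
tcp_pos: [0.4652, -0.0877, 0.2261]
tool_rot: [0.724, 0.689, 0.0, 0.001]
force: [-0.2, 0.8, 0.1]
finger_gap: 1.001
t: 24.4
tcp_pos: [0.4796, -0.0884, 0.2253]
tool_rot: [0.998, 0.06, 0.0, 0.0]
force: [0.1, -0.3, -0.8]
finger_gap: 1.0
t: 25.4
tcp_pos: [0.4796, -0.0885, 0.2245]
tool_rot: [1.0, -0.025, -0.0, -0.0]
force: [0.3, -0.5, 0.3]
finger_gap: 1.0
(25.4, array([479.6, -88.5, 224.5]), 'jaw yaw', np.float64(-2.84), 'tz', array([-0.,  0., -1.]), 'F', array([ 0.3, -0.5,  0.3]), 'gap', 1.0, 'q', array([-0.41,  0.66,  1.91, -0.  ,  0.57, -0.36]))
[array([331., 193.]), array([330., 290.]), array([215., 295.]), array([204., 199.])]
```

View pics/w6.png

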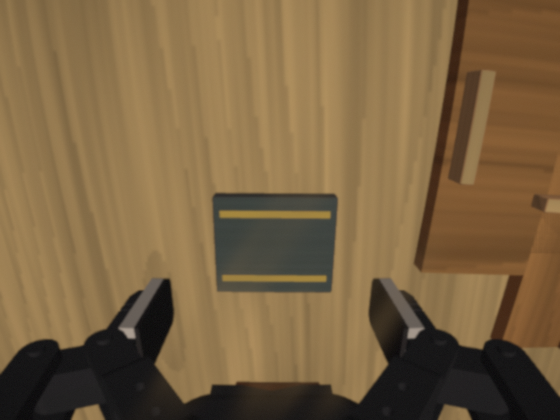

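Coaster flat on the desk with corners (213,197), (336,197), (332,291), (218,291), about 3 mm off in +x.

Run:
```python
from h import *
c=cam("wrist")
P=np.array([w(c,u,v,10)[:2] for u,v in((213,195),(337,195),(332,290),(218,290))]); print(P.round(1),P.mean(0).round(1))
for a,b in((0,1),(3,2)): d=P[b]-P[a]; print(np.hypot(*d).round(1),np.degrees(np.arctan2(d[1],d[0])).round(2))
```

```text
[[ 450.3  -56.5]
 [ 518.3  -59.8]
 [ 516.  -118.9]
 [ 447.3 -115.5]] [483.  -87.6]
68.1 -2.78
68.8 -2.82
```

```bash
python3 -m jog '[[[3,0.3,-10,0],[0,0,-15,0],[0,0,-15,0],[0,0,-10,0],[0,0,-5,0],[0,0,-1.5,0],[0,0,0,0],[0,0,0,0]]]';  python3 -m jog '[[[0,0,0,0],[0,0,0,0],[0,0,0,0],[0,0,0,0],[0,0,0,0],[0,0,0,0],[0,0,0,0],[0,0,0,0]]]' 40 40
```

```text
t: 26.45
tcp_pos: [0.4827, -0.0882, 0.1684]
tool_rot: [1.0, -0.025, 0.0, 0.0]
force: [0.0, 0.1, 0.1]
finger_gap: 1.002
t: 27.45
tcp_pos: [0.4826, -0.0882, 0.1686]
tool_rot: [1.0, -0.025, 0.0, 0.0]
force: [-0.3, -0.1, 5.9]
finger_gap: 0.802
```

```bash
python3 -m jog '[[[0,0,3,0],[0,0,8,0],[0,0,15,0],[0,0,20,0],[0,0,20,0],[0,0,10,0],[0,-10,4,0],[0,-20,0,0]]]';  python3 -m jog '[[[-1,-30,0,0],[-1,-35,0,0],[-1,-35,0,0],[-1,-35,0,0],[-1,-35,0,0],[-1,-25,0,0],[0,-12,0,0],[0,-3,0,0]]]'
python3 - <<'E'
from h import *
c=cam("wrist"); print(st()); im=manip.snapshot("wrist")[:,:,::-1]; cv2.imwrite("pics/w7.png",im); np.savez("c7.npz",**c)
E
```

```text
t: 28.45
tcp_pos: [0.4825, -0.1187, 0.2481]
tool_rot: [1.0, -0.024, -0.0, 0.0]
force: [0.3, -0.6, -2.7]
finger_gap: 0.8
t: 29.45
tcp_pos: [0.4763, -0.3286, 0.2476]
tool_rot: [1.0, -0.025, -0.0, -0.0]
force: [0.1, -0.7, -0.2]
finger_gap: 0.804
(29.45, array([ 476.3, -328.6,  247.6]), 'jaw yaw', np.float64(-2.9), 'tz', array([-0.001,  0.001, -1.   ]), 'F', array([ 0.1, -0.7, -0.2]), 'gap', 0.804, 'q', array([-0.8 ,  0.69,  1.67,  0.  ,  0.78, -0.75]))
```

View pics/w7.png

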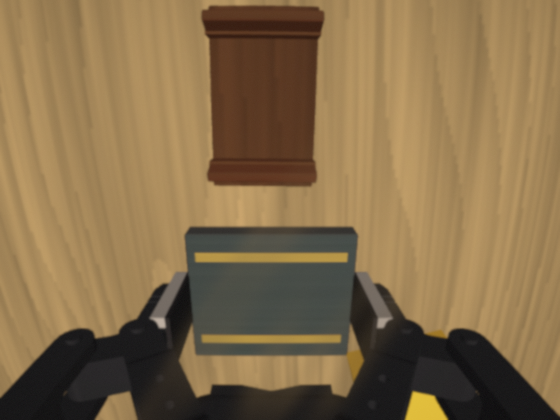

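Run:
```python
from h import *
d=np.load("c7.npz"); c={k:d[k] for k in d.files}
print("C",(-c["R"].T@c["t"]).round(3))
for n,p in {"far floor":((211,38,12),(318,38,12)),"near top inner":((212,160,33),(315,160,33)),"near top outer":((208,181,33),(316,181,33)),"far top outer":((203,11,33),(325,12,33)),"far top inner":((205,33,33),(322,35,33))}.items():
    a,b=[w(c,*q)[:2] for q in p]; print(n,a.round(1),b.round(1),"mid",((a+b)/2).round(1),"len",np.hypot(*(b-a)).round(1),"yaw",np.degrees(np.arctan2(*(b-a)[::-1])).round(2))
P=[w(c,u,v,248-168.6+10)[:2] for u,v in((186,232),(357,232),(349,352),(195,352))]; print("coaster",np.round(P,1),np.mean(P,0).round(1))
```

```text
C [ 0.481 -0.25   0.216]
far floor [ 450.2 -213.4] [ 508.4 -216.3] mid [ 479.3 -214.8] len 58.3 yaw -2.93
near top inner [ 448.3 -277.2] [ 503.1 -279.9] mid [ 475.7 -278.6] len 54.9 yaw -2.87
near top outer [ 445.  -288.5] [ 503.5 -291.4] mid [ 474.2 -289.9] len 58.6 yaw -2.86
far top outer [ 450.5 -204.6] [ 509.2 -208.1] mid [ 479.9 -206.4] len 58.8 yaw -3.39
far top inner [ 450.6 -214.7] [ 507.6 -218.5] mid [ 479.1 -216.6] len 57.1 yaw -3.87
coaster [[ 445.2 -296.7]
 [ 512.6 -300. ]
 [ 511.1 -358.1]
 [ 441.6 -354.6]] [ 477.6 -327.4]
```

Stand cheeks span rows 7–185 and the coaster is held level. The wrist view puts the stand centre at y ≈ -248. My earlier -242 used the wrong height for the base outline; with that fixed the top camera agrees. Required shift is about (0,+79.5).

```bash
python3 -m jog '[[[0,5,0,0],[0,12,0,0],[0,18,0,0],[0,18,0,0],[-0.3,14,0,0],[0,9,0,0],[0,3.5,0,0],[0,0,0,0]]]';  python3 -m jog '[[[0,0,-8,0],[0,0,-14,0],[0,0,-12,0],[0,0,-8,0],[0,0,-4,0],[0,0,-2,0],[0,0,0,0],[0,0,0,0]]]'; python3 -m jog '[[[0,0,-3,0],[0,0,-3,0],[0,0,-2,0],[0,0,-2,0],[0,0,-2,0],[0,0,-1,0],[0,0,0,0],[0,0,0,0]]]'
```

```text
t: 30.5
tcp_pos: [0.4765, -0.2488, 0.2481]
tool_rot: [1.0, -0.025, 0.0, 0.0]
force: [0.5, 0.4, -1.3]
finger_gap: 0.801
t: 31.5
tcp_pos: [0.4764, -0.2487, 0.2003]
tool_rot: [1.0, -0.025, 0.0, 0.0]
force: [0.7, 0.4, -0.6]
finger_gap: 0.799
t: 32.5
tcp_pos: [0.4763, -0.2487, 0.1871]
tool_rot: [1.0, -0.025, 0.0, 0.0]
force: [0.4, 0.7, -0.8]
finger_gap: 0.802
```

```bash
python3 -m jog '[[[0,0,-1,0],[0,0,-1,0],[0,0,-1,0],[0,0,-1,0],[0,0,-1,0],[0,0,-1,0],[0,0,0,0],[0,0,0,0]]]'; python3 -m jog '[[[0,0,-1,0],[0,0,0,0],[0,0,0,0],[0,0,0,0],[0,0,0,0],[0,0,0,0],[0,0,0,0],[0,0,0,0]]]'
```

```text
t: 33.5
tcp_pos: [0.4763, -0.2487, 0.181]
tool_rot: [1.0, -0.025, 0.0, 0.0]
force: [0.3, -1.1, -1.5]
finger_gap: 0.801
t: 34.5
tcp_pos: [0.4763, -0.2487, 0.1806]
tool_rot: [1.0, -0.025, 0.0, 0.0]
force: [-1.3, 0.7, 4.7]
finger_gap: 0.798
```

Seated at exactly the predicted height. Releasing and lifting.

```bash
python3 -m jog '[[[0,0,0,0],[0,0,0,0],[0,0,0,0],[0,0,5,0],[0,0,15,0],[0,0,30,0],[0,0,35,0],[0,0,25,0]]]' 100
python3 - <<'E'
from h import *
c=cam("wrist"); print(st()); im=manip.snapshot("wrist")[:,:,::-1]; cv2.imwrite("pics/w8.png",im); np.savez("c8.npz",**c)
E
```

```text
t: 35.5
tcp_pos: [0.4764, -0.2487, 0.2926]
tool_rot: [1.0, -0.025, 0.001, 0.001]
force: [0.6, -0.3, -0.3]
finger_gap: 1.002
(35.5, array([ 476.4, -248.7,  292.6]), 'jaw yaw', np.float64(-2.84), 'tz', array([ 0.002, -0.002, -1.   ]), 'F', array([ 0.6, -0.3, -0.3]), 'gap', 1.002, 'q', array([-0.69,  0.57,  1.75,  0.  ,  0.81, -0.64]))
```

View pics/w8.png

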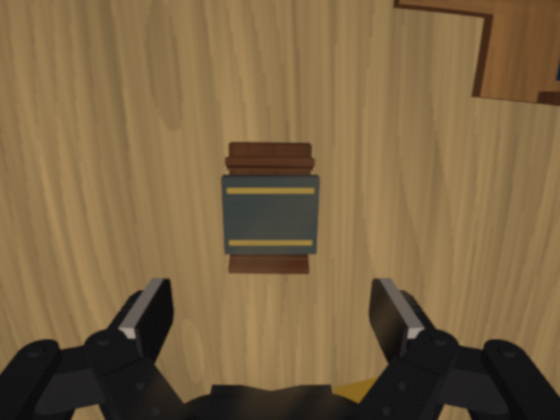

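9 pictures viewed. The coaster sits between the cheeks (corners ≈(222,176), (319,176), (316,254), (225,254)), overhanging both ends. Checking the numbers, and computing the mug move.

Run:
```python
from h import *
d=np.load("c8.npz"); c={k:d[k] for k in d.files}
P=np.array([w(c,u,v,22)[:2] for u,v in((222,175.5),(319.5,175.5),(316.5,254),(225,254))]); print(P.round(1),P.mean(0).round(1),[np.hypot(*(P[i]-P[i-1])).round(1) for i in range(4)])
for z,v in((33,162),(33,155),(0,142),(12,142),(33,273),(12,273),(0,273),(33,256)): print(z,v,w(c,270,v,z)[:2].round(1))
```

```text
[[ 445.  -217.5]
 [ 513.6 -220.8]
 [ 511.  -281.1]
 [ 441.7 -277.7]] [ 477.8 -249.3] [np.float64(60.3), np.float64(68.7), np.float64(60.4), np.float64(69.4)]
33 162 [ 479.3 -207.8]
33 155 [ 479.6 -203.2]
0 142 [ 479.8 -198.2]
12 142 [ 479.9 -196.9]
33 273 [ 475.3 -289.6]
12 273 [ 474.7 -300.6]
0 273 [ 474.4 -306.9]
33 256 [ 476.  -275.9]
```

```bash
python3 -m jog '[[[0,30,0,0],[0,50,0,0],[0,55,0,0],[0,55,0,0],[0,55,0,0],[0,55,0,0],[0,45,0,0],[-5,25,0,0]]]' 30; python3 -m jog '[[[-10,4,0,0],[0,0,0,0],[0,0,0,0],[0,0,0,0],[0,0,0,0],[0,0,0,0],[0,0,0,0],[0,0,0,0]]]'
python3 - <<'E'
from h import *
c=cam("wrist"); print(st()); im=manip.snapshot("wrist")[:,:,::-1]; cv2.imwrite("pics/w9.png",im); np.savez("c9.npz",**c)
a=np.radians(np.arange(0,360,90)); print([np.round(px(c,(488+29*np.cos(t),213.5+29*np.sin(t),68))) for t in a])
E
```

```text
t: 36.55
tcp_pos: [0.471, 0.1235, 0.2905]
tool_rot: [1.0, -0.024, 0.001, -0.0]
force: [0.4, -1.1, 0.7]
finger_gap: 0.302
t: 37.55
tcp_pos: [0.4613, 0.1254, 0.29]
tool_rot: [1.0, -0.025, -0.0, 0.0]
force: [0.5, 0.0, 0.1]
finger_gap: 0.298
(37.55, array([461.3, 125.4, 290. ]), 'jaw yaw', np.float64(-2.85), 'tz', array([-0., -0., -1.]), 'F', array([0.5, 0. , 0.1]), 'gap', 0.298, 'q', array([ 0.03,  0.52,  1.9 , -0.  ,  0.72,  0.08]))
[array([367.,  80.]), array([311.,  23.]), array([256.,  85.]), array([313., 138.])]
```

View pics/w9.png

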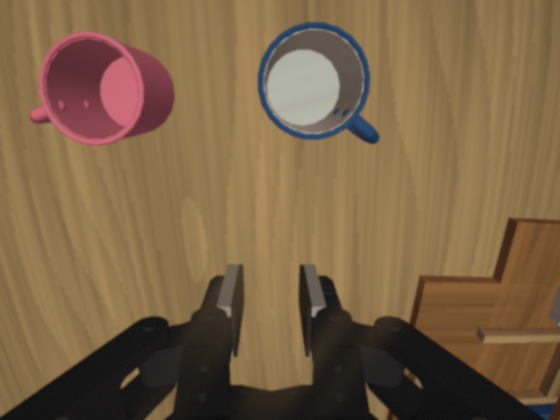

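Blue mug rim centred at (314,80), within 3 px of prediction, with the handle to the lower right. Gripping the rim on the -x side.

```bash
python3 -m jog '[[[-0.5,10,0,0],[0,18,0,0],[0,20,0,0],[0,18,0,0],[0,14,0,0],[0,7,0,0],[0,2.5,0,0],[0,0,0,0]]]'; python3 -m jog '[[[0,0,-10,0],[0,0,-12,0],[0,0,-12,0],[0,0,-12,0],[0,0,-10,0],[0,0,-7,0],[0,0,-4,0],[0,0,0,0]]]'; python3 -m jog '[[[0,0,0,0],[0,0,0,0],[0,0,0,0],[0,0,0,0],[0,0,0,0],[0,0,0,0],[0,0,0,0],[0,0,0,0]]]' 0 35
```

```text
t: 38.6
tcp_pos: [0.4608, 0.2147, 0.29]
tool_rot: [1.0, -0.025, -0.0, 0.0]
force: [0.4, -0.9, 0.4]
finger_gap: 0.296
t: 39.6
tcp_pos: [0.4608, 0.2149, 0.2228]
tool_rot: [1.0, -0.025, -0.0, 0.0]
force: [-0.2, -0.3, 1.0]
finger_gap: 0.298
t: 40.6
tcp_pos: [0.461, 0.2149, 0.2233]
tool_rot: [1.0, -0.025, 0.0, -0.0]
force: [0.7, 0.6, 4.8]
finger_gap: 0.052
```

```bash
python3 -m jog '[[[0,0,2,0],[0,0,5,0],[0,0,10,0],[0,0,15,0],[0,0,15,0],[0,0,15,0],[0,0,8,0],[0,0,0,0]]]'
python3 - <<'E'
from h import *
c=cam("wrist"); print(st()); im=manip.snapshot("wrist")[:,:,::-1]; s=manip.snapshot("side")[:,:,::-1]
cv2.imwrite("pics/w10.png",np.hstack([im[100:400,100:460],cv2.resize(s[110:260,180:360],None,fx=2,fy=2)])); np.savez("c10.npz",**c)
E
```

```text
t: 41.6
tcp_pos: [0.4609, 0.2149, 0.2939]
tool_rot: [1.0, -0.025, 0.001, -0.0]
force: [0.9, 0.6, -1.6]
finger_gap: 0.052
(41.6, array([460.9, 214.9, 293.9]), 'jaw yaw', np.float64(-2.85), 'tz', array([ 0.002,  0.   , -1.   ]), 'F', array([ 0.9,  0.6, -1.6]), 'gap', 0.052, 'q', array([ 0.22,  0.54,  1.82, -0.  ,  0.77,  0.27]))
```

The picture limit is reached, so further checks are numeric. The force shows the mug's weight held. Carrying it over the stand.

```bash
python3 -m jog '[[[0,-12,0,0],[-1,-28,0,0],[-2,-40,0,0],[-2,-45,0,0],[-2,-45,0,0],[-2,-45,0,0],[-2,-45,0,0],[-1,-45,0,0]]]'; python3 -m jog '[[[0,-45,0,0],[0,-40,0,0],[0,-32,0,0],[0,-22,0,0],[0,-12,0,0],[0,-6,0,0],[0,0,0,0],[0,0,0,0]]]'
python3 - <<'E'
from h import *
c=cam("wrist"); print(st()); im=manip.snapshot("wrist")[:,:,::-1].copy(); cv2.imwrite("pics/w11.png",im); np.savez("c11.npz",**c)
hsv=cv2.cvtColor(im,cv2.COLOR_BGR2HSV); m=cv2.inRange(hsv,(100,110,40),(125,255,255))
n,l,s,ce=cv2.connectedComponentsWithStats(m)
for i in range(1,n):
    if s[i,4]>40: print(s[i],ce[i].round(1))
t=manip.sense()["tcp_pos"]*1000; ctr=t+np.array([27.5,-1.4,-223.3+68])
a=np.radians(np.arange(0,360,45)); print([tuple(np.round(px(c,ctr+29*np.array([np.cos(q),np.sin(q),0])))) for q in a])
E
```

```text
t: 42.7
tcp_pos: [0.4481, -0.0922, 0.2926]
tool_rot: [1.0, -0.025, -0.001, -0.0]
force: [1.0, 0.1, -0.6]
finger_gap: 0.054
t: 43.7
tcp_pos: [0.4487, -0.2462, 0.293]
tool_rot: [1.0, -0.024, -0.0, -0.0]
force: [0.1, 0.7, -1.4]
finger_gap: 0.054
(43.7, array([ 448.7, -246.2,  293. ]), 'jaw yaw', np.float64(-2.79), 'tz', array([-0.001,  0.001, -1.   ]), 'F', array([ 0.1,  0.7, -1.4]), 'gap', 0.054, 'q', array([-0.72,  0.55,  1.82,  0.  ,  0.78, -0.67]))
[ 265  238  137   97 1097] [320.8 265.9]
[389 303  17  36 224] [397.7 325.6]
[(np.float64(404.0), np.float64(299.0)), (np.float64(388.0), np.float64(256.0)), (np.float64(336.0), np.float64(238.0)), (np.float64(284.0), np.float64(261.0)), (np.float64(266.0), np.float64(306.0)), (np.float64(287.0), np.float64(346.0)), (np.float64(334.0), np.float64(359.0)), (np.float64(381.0), np.float64(341.0))]
```

The rim's blue pixels match the predicted upright rim (265–402, top row 238 against 266–404, 238). Lowering.

```bash
python3 -m jog '[[[0.3,-0.9,-5,0],[0,0,-10,0],[0,0,-10,0],[0,0,-8,0],[0,0,-6,0],[0,0,-4,0],[0,0,-1,0],[0,0,0,0]]]'; python3 -m jog '[[[0,0,-1,0],[0,0,-1,0],[0,0,-1,0],[0,0,0,0],[0,0,0,0],[0,0,0,0],[0,0,0,0],[0,0,0,0]]]'
```

```text
t: 44.75
tcp_pos: [0.4492, -0.2481, 0.2491]
tool_rot: [1.0, -0.025, 0.0, 0.0]
force: [-0.2, 0.5, -1.5]
finger_gap: 0.05
t: 45.75
tcp_pos: [0.4491, -0.2481, 0.246]
tool_rot: [1.0, -0.025, -0.0, 0.0]
force: [-0.5, 0.5, -1.2]
finger_gap: 0.054
```

```bash
python3 -m jog '[[[0,0,-0.7,0],[0,0,0,0],[0,0,0,0],[0,0,0,0],[0,0,0,0],[0,0,0,0],[0,0,0,0],[0,0,0,0]]]'
```

```text
t: 46.75
tcp_pos: [0.4491, -0.2481, 0.2454]
tool_rot: [1.0, -0.025, 0.0, 0.0]
force: [0.3, -0.2, 1.2]
finger_gap: 0.057
```

```bash
python3 -m jog '[[[0,0,-0.4,0],[0,0,0,0],[0,0,0,0],[0,0,0,0],[0,0,0,0],[0,0,0,0],[0,0,0,0],[0,0,0,0]]]' 28; python3 -m jog '[[[0,0,5,0],[0,0,12,0],[0,0,20,0],[0,0,25,0],[0,0,25,0],[0,0,20,0],[0,0,10,0],[0,0,0,0]]]'; python3 -m jog '[[[-8,20,0,0],[-12,30,0,0],[-12,40,0,0],[-5,45,0,0],[0,45,0,0],[0,40,0,0],[0,30,0,0],[0,10,0,0]]]'
python3 - <<'E'
from h import *
print(st()); c=cam("top"); im=manip.snapshot("top")[:,:,::-1].copy(); cv2.imwrite("pics/top1.png",im); a=cv2.imread("pics/top0.png")
s=manip.snapshot("side")[:,:,::-1].copy(); cv2.imwrite("pics/side1.png",s); s0=cv2.imread("pics/side0.png"); cs=cam("side")
for n,o,p in(("top",a,im),("side",s0,s)):
    d=(cv2.absdiff(o,p).max(2)>45).astype(np.uint8); k,l,S,ce=cv2.connectedComponentsWithStats(d)
    print(n,"changed:",[(S[i].tolist()) for i in range(1,k) if S[i,4]>8])
def blue(p,c,n):
    m=cv2.inRange(cv2.cvtColor(p,cv2.COLOR_BGR2HSV),(100,110,40),(125,255,255)); k,l,S,ce=cv2.connectedComponentsWithStats(m)
    print(n,[(S[i].tolist(),ce[i].round(1).tolist()) for i in range(1,k) if S[i,4]>8])
    r=29; ang=np.radians(np.arange(0,360,5)); Q=np.array([px(c,(476.6+r*np.cos(t),-249.5+r*np.sin(t),90)) for t in ang]); print(" predicted rim bbox",Q.min(0).round(1),Q.max(0).round(1))
blue(im,c,"top");blue(s,cs,"side")
E
```

```text
t: 47.75
tcp_pos: [0.4491, -0.2481, 0.2449]
tool_rot: [1.0, -0.025, -0.0, -0.0]
force: [-1.3, -0.3, -0.4]
finger_gap: 0.277
t: 48.75
tcp_pos: [0.4491, -0.2481, 0.3628]
tool_rot: [1.0, -0.025, 0.001, 0.001]
force: [-0.0, 0.9, -0.2]
finger_gap: 0.283
t: 49.75
tcp_pos: [0.4115, 0.0133, 0.3613]
tool_rot: [1.0, -0.024, -0.001, -0.0]
force: [0.5, -0.4, 0.4]
finger_gap: 0.282
(49.75, array([411.5,  13.3, 361.3]), 'jaw yaw', np.float64(-2.71), 'tz', array([-0.002,  0.   , -1.   ]), 'F', array([ 0.5, -0.4,  0.4]), 'gap', 0.282, 'q', array([-0.24,  0.32,  1.99, -0.  ,  0.83, -0.19]))
top changed: [[287, 171, 22, 22, 329], [195, 230, 27, 27, 433], [364, 235, 30, 28, 628], [216, 253, 107, 167, 8564], [268, 390, 24, 8, 88], [258, 397, 9, 9, 41], [17, 416, 7, 4, 16]]
side changed: [[45, 0, 68, 133, 7803], [117, 0, 10, 10, 43], [127, 0, 99, 91, 5261], [134, 15, 7, 3, 13], [180, 89, 58, 77, 2238], [53, 134, 28, 38, 502], [239, 158, 24, 29, 305], [4, 170, 13, 12, 42], [306, 222, 22, 12, 215], [225, 261, 35, 46, 748], [225, 285, 4, 18, 34]]
top [([398, 108, 22, 12, 51], [409.6, 113.5]), ([384, 236, 9, 9, 37], [388.8, 239.1])]
 predicted rim bbox [370.6 238.5] [392.9 260.9]
side [([421, 271, 11, 26, 105], [426.1, 283.3]), ([248, 273, 5, 6, 9], [250.2, 276.0]), ([226, 274, 8, 7, 10], [228.9, 277.5]), ([250, 280, 9, 16, 64], [254.4, 287.9])]
 predicted rim bbox [224.8 260.2] [253.2 280.9]
```

Everything matches: the rim sits at the predicted place and height in both fixed cameras, and nothing changed around the jar, clip or notes. Handing in.

```bash
python3 -c "
from station import manip
print(manip.sense()['t'],manip.sign_off())"
```

```text
the job is handed in; nothing more can be done
49.85 None
```

I completed the whole sequence in order and handed the job in at 49.85 s, with the gripper open and clear of everything.

- **Coaster out:** I pressed it with about 8 N and slid it about 50 mm onto the lip. I lifted it by its two long sides and set it on the bare desk.
- **Coaster into stand:** I took it by its short ends and lowered it between the cheeks. It touched down at the predicted height. In the wrist picture its top measured about 60 × 69 mm at z = 22 mm, so it lies flat.
- **Mug:** I gripped it by the rim, carried it over and lowered it until the force showed contact. I aimed at the coaster's centre, within 1–2 mm. In both fixed cameras the changed pixels match an upright rim there to about 1–3 px.
- **Left alone:** Comparing before and after pictures, nothing changed at the jar, clip or note block. The pink mug was untouched too, but the arm moved through that part of the pictures, so they do not confirm it.

- **Disagreement:** my first stand position was 6 mm off because I assumed the wrong height for its outline. A nearer wrist picture corrected it before the coaster was lowered.
- **Failed check:** the 12-picture limit was reached before the mug was lifted, so everything after that was checked by pixel and force numbers only.

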